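# Flip open the guard and press the start button

## Task

Start the polisher from its guarded console: with the fingertips, push the metal cover up by the upturned lip at its front and over past upright, until it rests leaning back open on its own. Then press the wider of the two buttons underneath fully down with the fingertips, and let it spring back. Nothing is to be grasped: do not pinch or force the cover, leave the narrower button alone, and do not move the bottle, the black specimen disc or the aluminium jaw.

Things in the scene. Friction and masses are not known exactly. Their poses are not given: they have to be found in the camera images.
- console: Cream-painted control console fixed to the bench, 120 (x) by 200 (y) by 85 mm high. Origin at the centre of its underside, z up; its -x side is the front, roughly towards the robot, its +x side carries the cover's hinge. Under the cover is a recess 110 by 190 mm, its floor 51 mm above the bench, where the two buttons stand.
- cover (a joint): Angle in rad: 0 shut, 1.57 upright, 2.1 open on its stop. Loose hinge: below about 1.4 it falls shut, beyond about 1.6 it falls open. The cover is 3 mm cream sheet metal, 200 mm wide, about 0.2 kg: a flat plate 120 mm from hinge to console front, then a lip bent out and up (49 degrees) ending in a rolled edge. 1 to 2 N upwards under the lip lifts it; fingertips can nest in the bend.
- cover_edge (a point): Centre of the lip's rolled edge, a dark steel bead of 8 mm diameter, 192 mm long along the console's y. Shut, it lies 122.5 mm above the bench and 30 mm out in front of the console's front face, with free space below it down to the bench (the bend where the lip starts is at the front face, 86 mm up). It moves with the cover.
- cover_hinge (a point): Middle of the hinge line, which runs along the console's y at its far (+x) top rim, 86 mm above the bench. When shut, the bead lies 150 mm from here along the console's -x and 36.5 mm higher; it swings about this line, up and over towards +x.
- wide (a joint): Travel of the wide button in m: 0 up, 0.006 fully down; sprung, fully down takes 5 N.
- wide_top (a point): Centre of the top face of the wide button, a black round button of 38 mm diameter that moves straight down; its top lies 73 mm above the bench, below the shut cover and 12 mm below the rim. It and the narrow button stand side by side in the recess, about 84 mm apart along the console's y, either one on either side.
- narrow (a joint): Travel of the narrow button in m: 0 up, 0.006 fully down; sprung. Leave it alone.
- narrow_top (a point): Centre of the top face of the narrow button, black, round, 18 mm diameter.
- bottle: Bystander: white closed bottle, 52 mm diameter, 140 mm high, standing loose beside the console. Origin at the centre of its underside.
- mount: Bystander: black resin specimen disc, 40 mm diameter, 28 mm high, loose beside the console. Origin at the centre of its underside.
- jaw: Bystander: L-shaped aluminium gripper jaw, 50 by 30 by 45 mm high, loose beside the console. Origin at the centre of its underside.

How it is judged:
By the outcome, as a careful person would: the job done as asked, in the order asked, and still so for the second after the job is handed in, with the robot touching nothing.
It also fails if it takes over 51 s, if anything falls off the work surface, if the arm or the gripper's body presses on something with over 40 N, if the wrist force passes 120 N, or if a joint passes its speed limit or range.

## Robot

A 7-joint arm with a two-finger parallel gripper is mounted at the origin on the work surface. World frame = base frame: x ahead of the robot, y to its left, z up, the work surface at z = 0. Lengths are in m, angles in rad, forces in N, time in s.
With the tool pointing down it reaches from about 0.425 to 0.875 m from the base axis. Payload 8.4 kg.
Tool frame: the origin (TCP) lies at the very end of the fingers, on their centre line; the grasp point (between the pads) lies 19 mm behind it; z points along the fingers, y is the line along which they close (so a half turn about z gives the same grasp; the last joint's range is limited). The gripper opens to 85 mm and grips with 20 to 120 N. Pads are 22 mm wide; open, the fingers measure 114 mm over their backs; the gripper's body (76 mm by 85 mm) begins 54 mm behind the grasp point. The pads swing forward as they close: fully open they stand 13 mm farther back than shut.
Start: joints at [-1.431, 0.333, 0.04, 1.465, -0.013, 1.343, -0.059], TCP at [0.154, 0.632, 0.231] pointing down, gripper open.
Joint ranges: [-2.58, 2.58], [-0.38, 2.09], [-1.3, 1.39], [0.25, 2.4], [-1.5, 4.64], [0.08, 2.09], [-2.65, 2.65]. Speed limits (rad/s): [2.22, 2.22, 2.79, 2.79, 3.14, 3.14, 3.14].

## Interface

Orientations are given as a unit quaternion [w, x, y, z].
In Python, from plant import status, imaging, ticket gives the robot as it stands. The module is installed in compiled form; this text tells all that it offers.
- The arm moves only by the shell command python3 -m creep 'ROWS' [FORCE]. ROWS is JSON, a list that holds one entry, the list of rows, each a list of 7 numbers: the shift along the tool's x, y, z in cm, then the turn, a rotation vector about the tool's x, y, z in degrees, then the closure in counts, from 0 (fully open) to 255 (shut). A call has 1 to 20 rows; each row is the pose to reach, as a shift and turn from the pose commanded when the call began, along the tool's axes at that moment; what a row does not reach only later rows make up. A row lasts 1/8 s, in which the tool goes at most 62.5 mm and 10.7 degrees, less where a joint would pass 70% of its speed; a pose out of reach is approached as far as the arm can. A call with a gripper value outside its range is refused whole. The fingers move at their own pace and stop on an object; FORCE is the grip in N (left out, the last holds). Time passes only in rows, so rows that repeat a pose let the fingers close. It gives the time, the measured TCP pose, the force, the opening and the grip force at its end, in the units of the state.
- status.get_state(): the state, without advancing time (a new reading comes with each control period).
- imaging.capture(name): name is "scene" or "top" or "wrist"; returns (picture, depth): 480x640x3 uint8, blue, green, red; 480x640 float32, m along the optical axis (not along the pixel's ray), 0 where there is no reading.
- imaging.camera_model(name): a dict with "camera_matrix" (3x3 intrinsics, pixels), "cam_to_world" (4x4, takes a point from camera to world coordinates); the wrist camera has in their place "mount" (4x4, takes a point from camera to tool coordinates, whose origin is the TCP and whose axes are the flange's). Camera axes: x right, y down, z forward; pixel columns grow to the right and rows downward; lengths in m; the calibration is good to about 2 mm. The wrist camera is an equidistant fisheye: a pixel r from the principal point sees the ray r / f radians off the axis. A picture is of the moment at which its call begins: read the wrist's pose just before it. camera_model takes no time and is no camera call.
- ticket.sign_off(): hands the job in; it is judged then, once.
The state is a dict: "t": time; "joints": joint angles; "joint_velocities": joint speeds; "effort": joint torques, N m; "position": TCP position; "orientation": TCP orientation; "ft_force": force on the tool from outside, world axes, zero at the start; "ft_torque": the same for the moment, N m; "finger_gap": finger opening in m; "grip_force": force on a finger pad.
Only numpy, scipy, OpenCV 4.12 (cv2) and the standard library are available. Lean on these libraries where they do the work, as an engineer would, in place of code of your own. Each camera call takes 0.05 s, during which the arm holds its last target. There are 200 camera calls.

## Working session

There is one attempt and no reset: what is moved stays moved. The work goes in short steps, Python scripts to look and compute and a shell command to move; the robot and the scene stay as the last step left them, time stands still between calls to the robot, and variables do not carry over. Pictures are saved under pics/ and viewed, at most 10 in all, crops included, and the job is handed in when it is done.

```bash
mkdir -p pics; python3 - <<'E'
from plant import status, imaging
import cv2, numpy as np
s=status.get_state(); print({k:np.round(v,3).tolist() for k,v in s.items()})
ims=[]
for n in("scene","top"):
    p,d=imaging.capture(n); cv2.imwrite(f"pics/{n}0.png",p); np.save(f"pics/{n}0.npy",d)
    m=imaging.camera_model(n); print(n,np.round(m["camera_matrix"],1).tolist(),np.round(m["cam_to_world"],3).tolist())
E
```

```text
{'t': 0.0, 'joints': [-1.431, 0.334, 0.04, 1.466, -0.013, 1.343, -0.058], 'joint_velocities': [0.001, -0.0, 0.002, -0.0, 0.001, -0.0, 0.001], 'effort': [0.0, -65.855, 1.365, -40.557, 0.017, 0.013, -0.0], 'position': [0.154, 0.631, 0.23], 'orientation': [-0.0, 0.119, 0.993, -0.001], 'ft_force': [-0.093, -0.337, -0.187], 'ft_torque': [0.03, 0.034, 0.024], 'grip_force': 0.0, 'finger_gap': 0.085}
scene [[588.9, 0.0, 313.4], [0.0, 588.9, 240.3], [0.0, 0.0, 1.0]] [[0.756, 0.34, -0.559, 1.23], [0.654, -0.396, 0.644, -0.629], [-0.002, -0.853, -0.522, 0.659], [0.0, 0.0, 0.0, 1.0]]
top [[594.6, 0.0, 325.2], [0.0, 594.6, 238.0], [0.0, 0.0, 1.0]] [[-0.005, -0.997, 0.074, 0.553], [-1.0, 0.003, -0.022, 0.058], [0.022, -0.074, -0.997, 1.259], [0.0, 0.0, 0.0, 1.0]]
```

View pics/scene0.png

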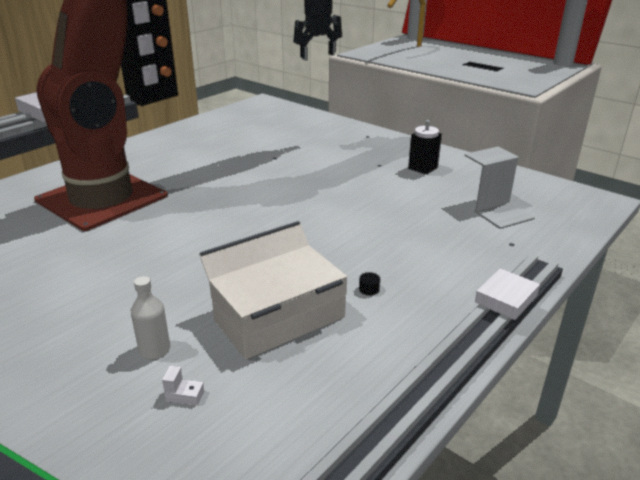

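View pics/top0.png

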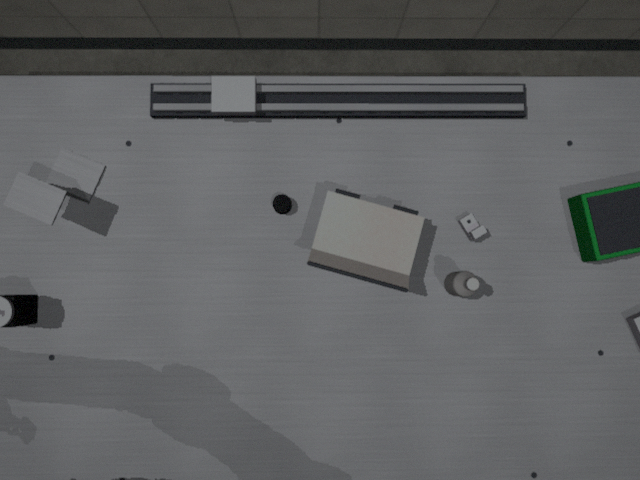

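The scene view shows the cover shut, with its bead running from (202,254) to (300,224). In the top view the bead runs from (309,264) to (408,289) and the hinge corners are at (330,195) and (425,217). The disc is at (283,204), the bottle at (465,284) and the jaw at (472,226).

```bash
cat > h.py <<'E'
import numpy as np, cv2
from plant import status, imaging
from scipy.spatial.transform import Rotation as R
def ray(n,u,v):
    m=imaging.camera_model(n);K=m["camera_matrix"];T=np.array(m["cam_to_world"])
    d=T[:3,:3]@np.linalg.solve(K,[u,v,1.]);return T[:3,3],d
def onz(n,u,v,z):
    o,d=ray(n,u,v);return o+d*(z-o[2])/d[2]
def pose():
    s=status.get_state();q=s["orientation"];return np.array(s["position"]),R.from_quat([q[1],q[2],q[3],q[0]]).as_matrix(),s
E
python3 - <<'E'
from h import *
for n,roi,th in(("top",(300,255,415,295),50),("scene",(195,215,308,262),75)):
    p=cv2.imread(f"pics/{n}0.png");x0,y0,x1,y1=roi
    g=cv2.cvtColor(p,cv2.COLOR_BGR2GRAY)[y0:y1,x0:x1]
    k,l,st,c=cv2.connectedComponentsWithStats((g<th).astype(np.uint8),connectivity=8)
    i=1+st[1:,4].argmax();ys,xs=np.where(l==i)
    print(n,st[i],c[i]+[x0,y0])
    lo,hi=xs<xs.min()+4,xs>xs.max()-4
    for e in(lo,hi):
        u,v=xs[e].mean()+x0,ys[e].mean()+y0
        print(u,v,onz(n,u,v,.1225).round(4))
    print('mid',onz(n,*(c[i]+[x0,y0]),.1225).round(4))
for u,v in((330,195),(425,217)):print('hinge',onz("top",u,v,.086).round(4))
print('mount',onz("top",283,204,.028),'bottle',onz("top",473,284,.14),'jaw',onz("top",472,226,.02))
E
```

```text
top [  8   7 100  30 326] [357.51533742 276.25153374]
309.6363636363636 262.90909090909093 [0.5891 0.0629 0.1225]
405.1818181818182 289.54545454545456 [ 0.5375 -0.1195  0.1225]
mid [ 0.5633 -0.0285  0.1225]
scene [  6   8  98  32 175] [247.37714286 239.02857143]
202.28571428571428 253.42857142857144 [ 0.5411 -0.1212  0.1225]
296.1666666666667 223.33333333333334 [0.5924 0.0573 0.1225]
mid [ 0.5648 -0.0393  0.1225]
hinge [0.7252 0.0221 0.086 ]
hinge [ 0.6807 -0.1669  0.086 ]
mount [0.71498058 0.11836082 0.028     ] bottle [ 0.54747811 -0.24525197  0.14      ] jaw [ 0.66859844 -0.2784837   0.02      ]
```

```bash
python3 -m creep '[[[-11,-13,-0.5,0,0,0.6,255],[-15,-18,-0.7,0,0,1,255],[-20,-23,-1,0,0,1.3,255],[-24,-28,-1.2,0,0,1.5,255],[-28,-33,-1.4,0,0,1.8,255],[-32,-38,-1.6,0,0,2,255],[-36,-43,-1.8,0,0,2.2,255],[-40,-48,-1.9,0,0,2.4,255],[-44,-52,-2,0,0,2.5,255],[-45.4,-54.1,-2,0,0,2.5,255],[-45.4,-54.1,-2,0,0,2.5,255],[-45.4,-54.1,-2,0,0,2.5,255],[-45.4,-54.1,-2,0,0,2.5,255],[-45.4,-54.1,-2,0,0,2.5,255],[-45.4,-54.1,-2,0,0,2.5,255],[-45.4,-54.1,-2,0,0,2.5,255]]]' 20
python3 -c "
from h import *
p,M,s=pose();print(p,M.round(3),s['joints'],s['t'])"
```

```text
t: 2.1
position: [0.4667, -0.0007, 0.2513]
orientation: [-0.0, 0.14, 0.99, 0.0]
ft_force: [0.7, -0.2, -0.7]
finger_gap: 0.0
grip_force: 0.0
[ 0.46668567 -0.00071059  0.25130923] [[-0.961  0.277 -0.   ]
 [ 0.277  0.961  0.   ]
 [ 0.     0.    -1.   ]] [-0.8615454  -0.11678073  0.72220247  1.88944722  0.07907     1.34067832
  1.12905826] 2.1
```

```bash
python3 -m creep '[[[0,0,0,0,-10,0,255],[0,0,0,0,-20,0,255],[0,0,0,0,-30,0,255],[0,0,0,0,-40,0,255],[0,0,0,0,-50,0,255],[0,0,0,0,-58,0,255],[0,0,0,0,-58,0,255],[0,0,0,0,-58,0,255]]]'
python3 - <<'E'
from h import *
p,M,s=pose();print(p,M.round(3),np.round(s['joints'],2),s['t'])
for n in("scene","wrist"):
    im,d=imaging.capture(n);cv2.imwrite(f"pics/{n}1.png",im)
E
```

```text
t: 3.1
position: [0.5227, 0.0231, 0.2687]
orientation: [0.454, 0.139, 0.876, -0.087]
ft_force: [1.9, -0.9, -0.2]
finger_gap: 0.0003
grip_force: 0.0
[0.52273643 0.02311684 0.26873491] [[-0.548  0.322  0.772]
 [ 0.164  0.946 -0.279]
 [-0.82  -0.026 -0.572]] [-0.15 -0.38 -0.39  2.4   1.01  0.69  0.02] 3.1
```

View pics/scene1.png

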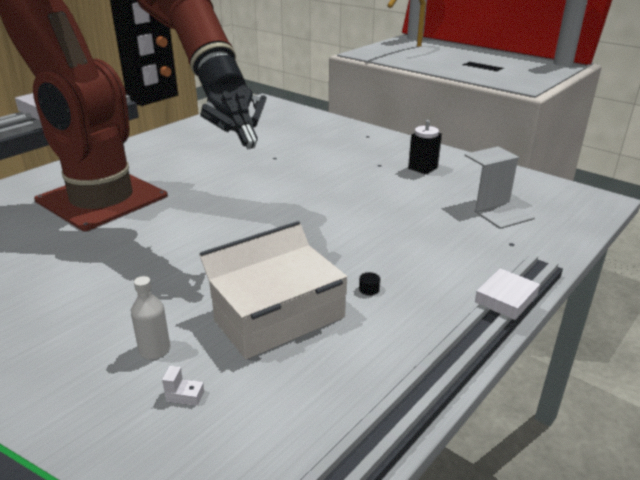

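```bash
cat >> h.py <<'E'
X=np.array([.960,-.279,0]);Y=np.array([.279,.960,0]);B=np.array([.591,-.0385,0])
def goal(u,v,z,a):
    a=np.radians(a);Z=np.cos(a)*X+[0,0,-np.sin(a)]
    return B+u*X+v*Y+[0,0,z],np.stack([np.cross(Y,Z),Y,Z],1)
def here():
    p,M,s=pose();d=p-B
    print('u %.4f v %.4f z %.4f a %.1f'%(d@X,d@Y,p[2],np.degrees(np.arcsin(-M[2,2]))),'F',np.round([s['ft_force']@X,s['ft_force']@Y,s['ft_force'][2]],1),'q',np.round(s['joints'],2),'t',round(s['t'],2))
    return p,M
def step(*gs):
    p,M=here()
    for g in gs:
        P,G=goal(*g);print(g,(100*M.T@(P-p)).round(1),np.degrees(R.from_matrix(M.T@G).as_rotvec()).round(1))
E
python3 -c "
from h import *
step((-.08,0,.16,35),(-.08,0,.075,35))"
```

```text
u -0.0833 v 0.0458 z 0.2710 a 34.6 F [-0.5  1.3 -0.4] q [-0.16 -0.38 -0.39  2.4   1.01  0.69  0.01] t 3.2
(-0.08, 0, 0.16, 35) [ 8.9 -4.3  6.8] [-2.5  0.3 -0. ]
(-0.08, 0, 0.075, 35) [15.9 -4.1 11.6] [-2.5  0.3 -0. ]
```

```bash
python3 -m creep '[[[4.5,-2.2,3.5,-1.2,0,0,255],[8.9,-4.3,6.8,-2.5,0.3,0,255],[8.9,-4.3,6.8,-2.5,0.3,0,255],[8.9,-4.3,6.8,-2.5,0.3,0,255],[8.9,-4.3,6.8,-2.5,0.3,0,255]]]' 
python3 -c "
from h import *
step((-.08,0,.075,35))"
```

```text
t: 3.82
position: [0.5572, 0.006, 0.2057]
orientation: [0.443, 0.13, 0.884, -0.076]
ft_force: [-0.1, 0.0, 1.5]
finger_gap: -0.0002
grip_force: 0.0
u -0.0449 v 0.0333 z 0.2057 a 36.6 F [-0.1  0.   1.5] q [ 0.81 -0.38 -1.09  2.4   0.92  0.26  0.07] t 3.83
(-0.08, 0, 0.075, 35) [12.6 -3.1  5.1] [-1.5 -1.6  0.2]
```

```bash
python3 -c "
from h import *
step((-.08,0,.20,54),(-.08,0,.14,54))"
```

```text
u -0.0449 v 0.0333 z 0.2057 a 36.6 F [-0.1  0.   1.5] q [ 0.81 -0.38 -1.09  2.4   0.92  0.26  0.07] t 3.83
(-0.08, 0, 0.2, 54) [ 2.6 -3.4 -2.4] [-1.5 17.4 -0. ]
(-0.08, 0, 0.14, 54) [ 7.4 -3.3  1.2] [-1.5 17.4 -0. ]
```

```bash
python3 -m creep '[[[1.3,-1.7,-1.2,-1,9,0,255],[2.6,-3.4,-2.4,-1.5,17.4,0,255],[2.6,-3.4,-2.4,-1.5,17.4,0,255],[5,-3.4,-0.6,-1.5,17.4,0,255],[7.4,-3.3,1.2,-1.5,17.4,0,255],[7.4,-3.3,1.2,-1.5,17.4,0,255],[7.4,-3.3,1.2,-1.5,17.4,0,255]]]' 
python3 -c "
from h import *
step((-.07,0,.08,52))"
```

```text
t: 4.7
position: [0.5142, -0.0166, 0.1411]
orientation: [0.306, 0.135, 0.941, -0.044]
ft_force: [-0.0, 0.1, 0.7]
finger_gap: -0.0002
grip_force: 0.0
u -0.0798 v -0.0004 z 0.1411 a 54.0 F [-0.   0.1  0.7] q [ 0.28 -0.21 -0.5   2.37  0.49  0.44  0.65] t 4.7
(-0.07, 0, 0.08, 52) [2.8 0.  5.5] [-0.1 -2.  -0.1]
```

```bash
python3 -m creep '[[[1.4,0,2.8,0,-1,0,255],[2.8,0,5.5,0,-2,0,255],[2.8,0,5.5,0,-2,0,255],[2.8,0,5.5,0,-2,0,255]]]' 
python3 - <<'E'
from h import *
im,d=imaging.capture("scene");cv2.imwrite("pics/scene2.png",cv2.resize(im[150:400,100:433],None,fx=2.3,fy=2.3))
step((-.035,0,.094,52),(-.0295,0,.0975,52),(-.024,0,.11,52))
E
```

```text
t: 5.2
position: [0.5289, -0.0205, 0.0836]
orientation: [0.319, 0.134, 0.937, -0.05]
ft_force: [-0.3, -0.7, -0.5]
finger_gap: 0.0
grip_force: 0.0
u -0.0645 v -0.0005 z 0.0829 a 52.3 F [-0.3  1.3 -0.2] q [ 1.07 -0.05 -1.29  2.4   1.01  0.32  0.15] t 5.25
(-0.035, 0, 0.094, 52) [-3.   0.1  0.9] [-0.5 -0.3 -0.1]
(-0.0295, 0, 0.0975, 52) [-3.7  0.1  1. ] [-0.5 -0.3 -0.1]
(-0.024, 0, 0.11, 52) [-4.9  0.1  0.3] [-0.5 -0.3 -0.1]
```

View pics/scene2.png

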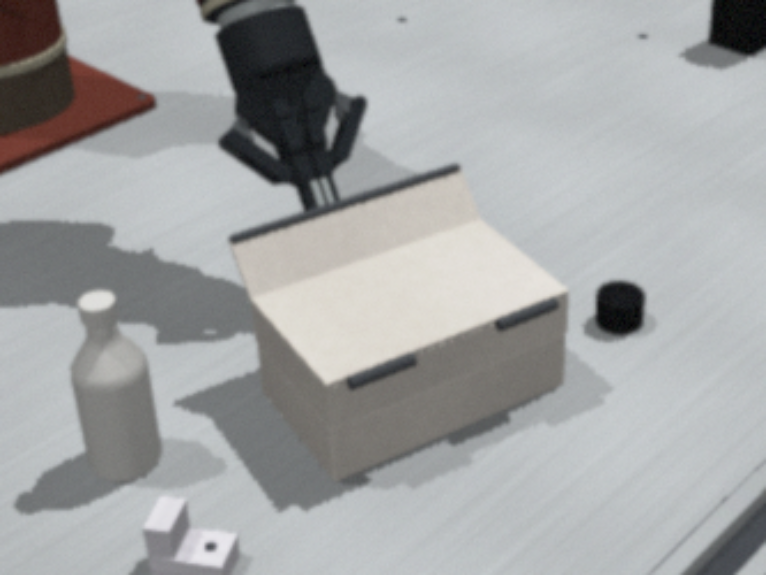

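```bash
cat >> h.py <<'E'
def arc(phi,r,a):
    f=np.radians(phi);return (.12-r/1000*np.cos(f),0,.086+r/1000*np.sin(f),a)
E
python3 -c "
from h import *
step((-.035,0,.094,52),arc(4.4,150,52),arc(11,150,54),arc(18,149,57),arc(25,148,60))"
```

```text
u -0.0645 v -0.0005 z 0.0829 a 52.3 F [-0.3  1.3 -0.2] q [ 1.07 -0.05 -1.29  2.4   1.01  0.32  0.15] t 5.25
(-0.035, 0, 0.094, 52) [-3.   0.1  0.9] [-0.5 -0.3 -0.1]
(np.float64(-0.029557912834038025), 0, np.float64(0.09750785421902279), 52) [-3.7  0.1  1. ] [-0.5 -0.3 -0.1]
(np.float64(-0.027244077517149606), 0, np.float64(0.11462134930648171), 54) [-4.9  0.1 -0.2] [-0.5  1.7 -0.1]
(np.float64(-0.021707420927977866), 0, np.float64(0.13204353216186715), 57) [-6.4  0.  -1.3] [-0.5  4.7 -0.1]
(np.float64(-0.0141335524814242), 0, np.float64(0.14854750273762352), 60) [-8.   0.  -2.1] [-0.5  7.7 -0.1]
```

```bash
python3 -m creep '[[[-1.5,0,0.5,0,0,0,255],[-3,0,0.9,0,0,0,255],[-3.7,0,1,-0.5,0,0,255],[-4.3,0,0.4,-0.5,1,0,255],[-4.9,0,-0.2,-0.5,1.7,0,255],[-5.6,0,-0.8,-0.5,3.2,0,255],[-6.4,0,-1.3,-0.5,4.7,0,255],[-7.2,0,-1.7,-0.5,6,0,255],[-8,0,-2.1,-0.5,7.7,0,255],[-8,0,-2.1,-0.5,7.7,0,255]]]' 
python3 - <<'E'
from h import *
im,d=imaging.capture("scene");cv2.imwrite("pics/scene3.png",cv2.resize(im[150:400,100:433],None,fx=2.3,fy=2.3))
step(arc(45,145,67),arc(65,142,75),arc(85,138,82),arc(95,136,85),arc(107,135,88))
E
```

```text
t: 6.5
position: [0.5771, -0.0339, 0.1489]
orientation: [0.256, 0.136, 0.956, -0.036]
ft_force: [-1.7, -0.0, -0.2]
finger_gap: -0.0003
grip_force: 1.0
u -0.0151 v 0.0005 z 0.1482 a 60.1 F [-1.3 -0.  -1.2] q [ 1.09 -0.01 -1.21  2.14  0.37  0.54  0.9 ] t 6.55
(np.float64(0.017469516727950607), 0, np.float64(0.18853048327204935), 67) [-4.8 -0.  -1.9] [-0.  7.  0.]
(np.float64(0.05998820683282068), 0, np.float64(0.21469570575920427), 75) [-9.8 -0.1 -2. ] [-0. 15.  0.]
(np.float64(0.10797250750082317), 0, np.float64(0.2234748683366609), 82) [-14.4  -0.1  -0.4] [-0. 22.  0.]
(np.float64(0.13185318101368151), 0, np.float64(0.2214824789404774), 85) [-16.4  -0.1   1. ] [-0. 25.  0.]
(np.float64(0.15947018013756944), 0, np.float64(0.2151011420550098), 88) [-18.5  -0.1   2.9] [-0. 28.  0.]
```

View pics/scene3.png

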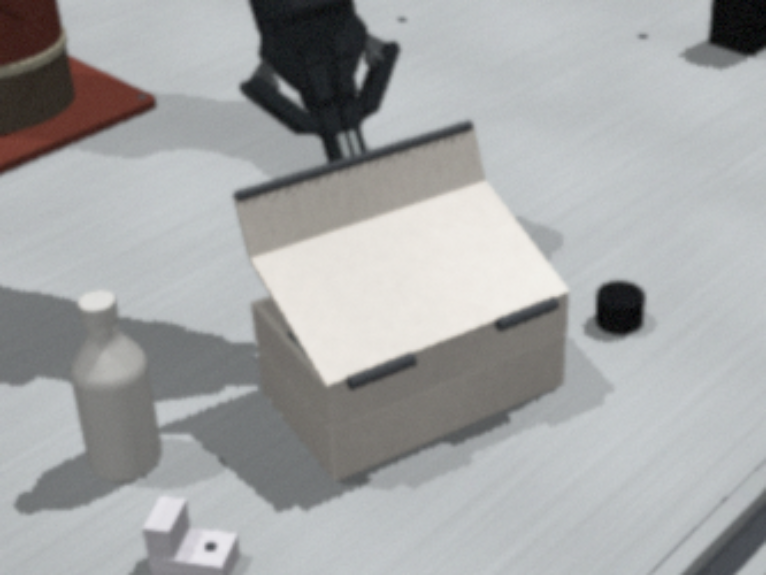

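The cover is lifted about 20°, with the fingers behind the bead at (348,150) and light force. I'll carry on along the arc.

```bash
python3 -m creep '[[[-1.1,0,-0.7,0,1.7,0,255],[-2.3,0,-1.2,0,3.5,0,255],[-3.5,0,-1.6,0,5.2,0,255],[-4.8,0,-1.9,0,7,0,255],[-6,0,-2.1,0,9,0,255],[-7.3,0,-2.2,0,11,0,255],[-8.6,0,-2.15,0,13,0,255],[-9.8,0,-2,0,15,0,255],[-11,0,-1.7,0,17,0,255],[-12.2,0,-1.3,0,18.5,0,255],[-13.3,0,-0.9,0,20,0,255],[-14.4,0,-0.4,0,22,0,255],[-15.1,0,0.1,0,23,0,255],[-15.8,0,0.5,0,24,0,255],[-16.4,0,1,0,25,0,255],[-17.1,0,1.6,0,26,0,255],[-17.8,0,2.2,0,27,0,255],[-18.5,0,2.9,0,28,0,255],[-18.5,0,2.9,0,28,0,255]]]' 
python3 - <<'E'
from h import *
im,d=imaging.capture("scene");cv2.imwrite("pics/scene4.png",cv2.resize(im[100:400,60:460],None,fx=2,fy=2))
here()
E
```

```text
t: 8.93
position: [0.7448, -0.0825, 0.214]
orientation: [0.016, 0.141, 0.99, -0.002]
ft_force: [-0.2, -0.3, -0.9]
finger_gap: 0.0
grip_force: 0.0
u 0.1595 v 0.0009 z 0.2145 a 88.1 F [ 0.1 -0.5  0.3] q [ 0.61  0.71 -0.98  1.19  0.59  1.48  1.01] t 8.97
```

View pics/scene4.png

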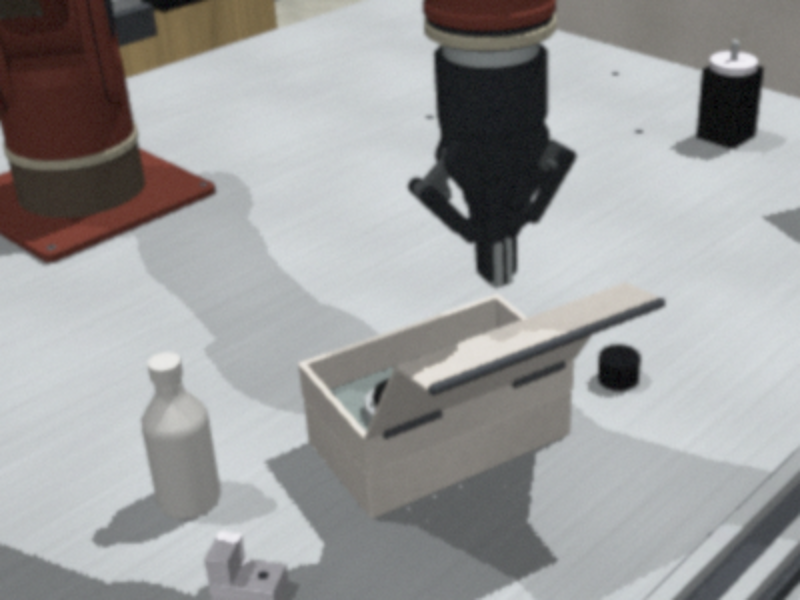

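The cover has fallen open onto its stop. I'll back off and look for the buttons.

```bash
python3 -m creep '[[[3,0,-1,0,0,0,255],[7,0,-3,0,0,0,255],[11,0,-4,0,0,0,255],[16,0,-4,0,2,0,255],[16,0,-4,0,2,0,255],[16,0,-4,0,2,0,255],[16,0,-4,0,2,0,255]]]' 
python3 - <<'E'
from h import *
p,M=here();np.savez("pics/w5.npz",p=p,M=M)
im,d=imaging.capture("wrist");t,d=imaging.capture("top")
cv2.imwrite("pics/w5.png",im);cv2.imwrite("pics/t5.png",t)
g=cv2.resize(t[170:310,280:450],None,fx=3,fy=3)
cv2.imwrite("pics/v5.png",np.hstack([cv2.convertScaleAbs(g[:360,:400],alpha=2),cv2.resize(im,(400,300))[:300].copy() if 0 else cv2.copyMakeBorder(cv2.resize(im,(400,300)),0,60,0,0,0)]))
m=imaging.camera_model("wrist");print(m)
E
```

```text
t: 9.85
position: [0.5902, -0.0382, 0.2496]
orientation: [-0.001, 0.141, 0.99, 0.0]
ft_force: [0.4, 0.2, 0.0]
finger_gap: 0.0001
grip_force: 0.0
u -0.0008 v 0.0001 z 0.2496 a 89.9 F [0.4 0.3 0. ] q [ 0.86  0.41 -1.13  1.54  0.38  1.43  0.99] t 9.85
{'camera_matrix': array([[371.64829954,   0.        , 325.91932042],
       [  0.        , 371.64829954, 236.2344817 ],
       [  0.        ,   0.        ,   1.        ]]), 'mount': array([[-3.93372215e-04, -9.66090634e-01, -2.58202891e-01,
         6.43207442e-02],
       [ 9.99999765e-01, -5.24880741e-04,  4.40391061e-04,
         7.77742013e-05],
       [-5.60983404e-04, -2.58202657e-01,  9.66090613e-01,
        -1.42395037e-01],
       [ 0.00000000e+00,  0.00000000e+00,  0.00000000e+00,
         1.00000000e+00]])}
```

View pics/v5.png

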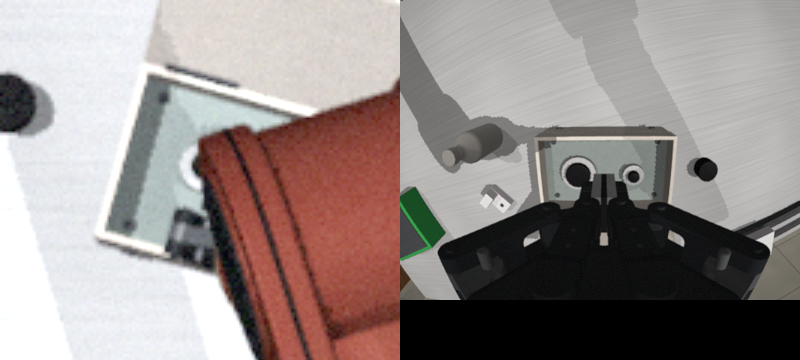

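In the wrist view the wide button is at about (283,280) full-scale, the narrow one at (373,282), and the cover is hidden by the gripper.

```bash
python3 - <<'E'
from h import *
z=np.load("pics/w5.npz");p,M=z['p'],z['M'];m=imaging.camera_model("wrist");K=m["camera_matrix"];T=m["mount"]
g=cv2.cvtColor(cv2.imread("pics/w5.png"),cv2.COLOR_BGR2GRAY)
def cast(u,v,h):
    a=np.array([u-K[0,2],v-K[1,2]])/K[0,0];r=np.hypot(*a)
    d=np.r_[a/r*np.sin(r),np.cos(r)];o=p+M@T[:3,3];d=M@T[:3,:3]@d
    return o+d*(h-o[2])/d[2]
for n,(x,y) in dict(wide=(283,280),narrow=(373,282)).items():
    k,l,st,c=cv2.connectedComponentsWithStats((g[y-30:y+30,x-28:x+28]<50).astype(np.uint8))
    i=l[30,28];q=c[i]+[x-28,y-30];P=cast(*q,.073);e=P-B
    ww=cast(q[0]-st[i,2]/2,q[1],.073)-cast(q[0]+st[i,2]/2,q[1],.073)
    print(n,st[i],q.round(1),P.round(4),'u %.4f v %.4f'%(e@X,e@Y),'diam',np.linalg.norm(ww).round(4))
E
```

```text
wide [  11   11   43   49 1416] [287.4 283.6] [ 0.6439 -0.0908  0.073 ] u 0.0653 v -0.0355 diam 0.0403
narrow [ 20  22  17  18 252] [373.1 282.3] [ 0.665  -0.0141  0.073 ] u 0.0642 v 0.0441 diam 0.016
```

```bash
python3 -m creep '[[[-3,-2,3,0,0,0,255],[-6,-3.9,6,0,0,0,255],[-6.4,-3.9,11,0,0,0,255],[-6.4,-3.9,15,0,0,0,255],[-6.4,-3.9,15,0,0,0,255],[-6.4,-3.9,15,0,0,0,255],[-6.4,-3.9,15,0,0,0,255]]]' 
python3 - <<'E'
from h import *
step((.063,-.039,.08,90),(.063,-.039,.066,90))
im,d=imaging.capture("wrist");im2,d=imaging.capture("scene")
cv2.imwrite("pics/v6.png",np.hstack([cv2.resize(im[180:420,180:500],(400,300)),cv2.resize(im2[180:390,150:430],(400,300))]))
E
```

```text
t: 10.82
position: [0.6412, -0.093, 0.1019]
orientation: [0.001, 0.141, 0.99, 0.0]
ft_force: [-0.2, -0.3, 0.2]
finger_gap: -0.0001
grip_force: 0.0
u 0.0634 v -0.0383 z 0.1019 a 89.9 F [-0.1 -0.4  0.2] q [ 0.79  0.63 -1.    1.58  0.56  1.24  0.98] t 10.82
(0.063, -0.039, 0.08, 90) [ 0.  -0.1  2.2] [ 0.   0.1 -0. ]
(0.063, -0.039, 0.066, 90) [ 0.  -0.1  3.6] [ 0.   0.1 -0. ]
```

View pics/v6.png

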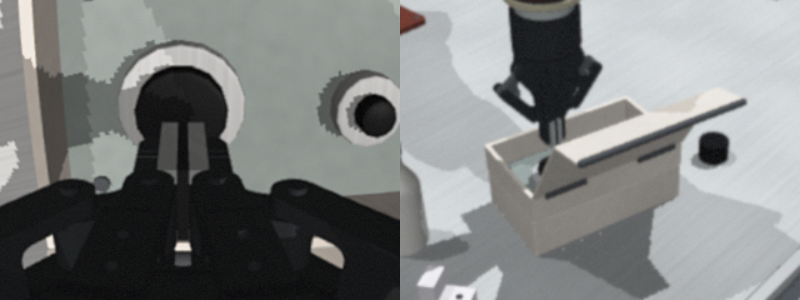

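The fingertips at (183,125) are centred over the wide button, and the narrow one at (378,115) is well clear. Pressing.

```bash
python3 -m creep '[[[0,0,1.2,0,0,0,255],[0,0,2.2,0,0,0,255],[0,0,2.9,0,0,0,255],[0,0,3.2,0,0,0,255],[0,0,3.4,0,0,0,255],[0,0,3.5,0,0,0,255],[0,0,3.6,0,0,0,255],[0,0,3.6,0,0,0,255],[0,0,3.6,0,0,0,255]]]'; python3 -c "
from h import *
here()"
```

```text
t: 12.05
position: [0.6396, -0.0933, 0.0668]
orientation: [-0.001, 0.141, 0.99, -0.001]
ft_force: [-15.8, -2.8, 30.8]
finger_gap: 0.0002
grip_force: 15.3
u 0.0620 v -0.0390 z 0.0668 a 89.8 F [-14.4  -7.   30.8] q [ 0.78  0.67 -0.98  1.61  0.59  1.19  0.96] t 12.05
```

The button bottoms at 66.8 mm with 31 N, so it is fully down. I'll release straight up.

```bash
python3 -m creep '[[[0,0,-0.5,0,0,0,255],[0,0,-1.5,0,0,0,255],[0,0,-4,0,0,0,255],[0,0,-9,0,0,0,255],[0,0,-14,0,0,0,255],[8,0,-17,0,0,0,255],[8,0,-17,0,0,0,255],[8,0,-17,0,0,0,255],[8,0,-17,0,0,0,255],[8,0,-17,0,0,0,255]]]'
python3 - <<'E'
from h import *
here()
im,d=imaging.capture("wrist");im2,d=imaging.capture("scene")
cv2.imwrite("pics/v7.png",np.hstack([cv2.resize(im,(400,300)),cv2.resize(im2[150:435,110:490],(400,300))]))
E
```

```text
t: 13.3
position: [0.5639, -0.0712, 0.2332]
orientation: [-0.001, 0.141, 0.99, 0.001]
ft_force: [-0.1, -0.0, 0.4]
finger_gap: 0.0001
grip_force: 0.0
u -0.0169 v -0.0390 z 0.2332 a 89.8 F [-0.1 -0.   0.4] q [ 0.98  0.37 -1.16  1.62  0.35  1.38  1.07] t 13.3
```

View pics/v7.png

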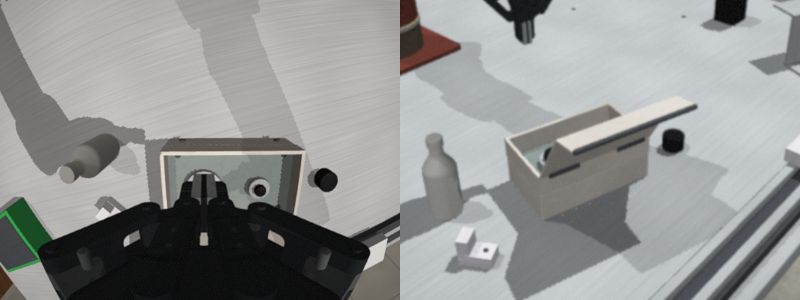

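The cover rests open in the right-hand view at (625,125), the bystanders are where they were, and the robot touches nothing.

```bash
python3 -c "
from plant import ticket
print(ticket.sign_off())"
```

```text
the job is handed in; nothing more can be done
None
```

I pushed the cover over until it rested open on its stop, pressed the wide button fully down (31 N at the bottom) and backed the arm off without touching the narrow button or the bystanders, then handed the job in at about 13 s; the sign-off returned no verdict, and the fingers hid the button's top in the last picture, so I did not see it spring back.

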